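# Reseat the seedling-bench watering valve and set it to the clip

## Robot

A 7-joint arm with a two-finger parallel gripper is mounted at the origin on the work surface. World frame = base frame: x ahead of the robot, y to its left, z up, the work surface at z = 0. Lengths are in m, angles in degrees, forces in N, time in s.
With the tool pointing down it reaches from about 0.425 to 0.875 m from the base axis. Payload 8.4 kg.
Tool frame: the origin (TCP) lies at the centre of the arm's flange, where the gripper is bolted on; the fingertips stand 182 mm ahead of it and the grasp point (between the pads) lies 164 mm ahead of it; z points along the fingers, y is the direction in which the jaws open and shut (so a half turn about z gives the same grasp; the last joint's range is limited). The gripper opens to 87 mm and grips with 3 to 60 N. Pads are 19 mm wide; open, the fingers measure 117 mm over their backs; the gripper's body (75 mm by 190 mm) begins 51 mm behind the grasp point.
Start: joints at [67.655, 19.091, 2.286, 83.961, -0.768, 76.965, -3.352], TCP at [0.186, -0.623, 0.405] pointing down, gripper open.
Joint ranges: [-147.57, 147.57], [-21.85, 119.76], [-74.77, 79.35], [14.55, 137.4], [-85.83, 265.84], [4.83, 119.75], [-152.11, 152.11]. Speed limits (degrees/s): [127.2, 127.2, 159.86, 159.86, 180, 180, 180].

## Interface

Orientations are given as a 3x3 rotation matrix whose columns are the frame's x, y, z axes.
In Python, from bench import sensors, snapshot, sign_off gives the robot as it stands. The module is installed in compiled form; this text tells all that it offers.
- The arm moves only by the tool servo_tool, never from a script. Its argument "commands" is a list of rows, each a list of 3 entries, a list of its own where there are three numbers: the gripper's target within -1 to 1 (fully open at 1, half-way at 0, shut at -1), then the shift along the world's x, y, z in m, then the turn, a rotation vector about the world's x, y, z in rad. A call has 1 to 10 rows; each row shifts and turns the commanded pose from where the row before left it; what a row does not reach is not made up. A row lasts 1/8 s, in which the tool goes at most 62.5 mm and 10.7 degrees, less where a joint would pass 70% of its speed; a pose out of reach is approached as far as the arm can. A call with a gripper value outside its range is refused whole. The fingers move at their own pace and stop on an object; "force" is the grip in N (left out, the last holds). Time passes only in rows, so rows that do not move let the fingers close. It gives the time, the measured TCP pose, the force and the opening at its end, in the units of the state.
- sensors.read_state(): the state, without advancing time (a new reading comes with each control period).
- snapshot(name): name is "side" or "top" or "wrist"; returns a dict with "image" (384x512x3 uint8, red, green, blue), "depth" (384x512 float32, m along the optical axis (not along the pixel's ray), 0 where there is no reading), "K" (3x3 intrinsics, pixels), "rvec" (rotation vector, rad) and "tvec" (3), from world to camera coordinates, as OpenCV has them; the wrist camera has in their place "tool_from_camera" (4x4, takes a point from camera to tool coordinates, whose origin is the TCP and whose axes are the flange's). Camera axes: x right, y down, z forward; pixel columns grow to the right and rows downward; lengths in m; the calibration is good to about 2 mm. The wrist camera is an equidistant fisheye: a pixel r from the principal point sees the ray r / f radians off the axis. A picture is of the moment at which its call begins: read the wrist's pose just before it.
- sign_off(): hands the job in, once; it reports no verdict.
The state is a dict: "clock": time; "joint_positions": joint angles; "qvel": joint speeds; "joint_efforts": joint torques, N m; "eef_pos": TCP position; "tcp_rot": TCP orientation; "contact_force": force on the tool from outside, world axes, zero at the start; "moment": the same for the moment, N m; "gripper_width": finger opening in m.
Only numpy, scipy, OpenCV 4.12 (cv2) and the standard library are available. Lean on these libraries where they do the work, as an engineer would, in place of code of your own. Each camera call takes 0.05 s, during which the arm holds its last target. There are 200 camera calls.

## Task

Reset the watering valve on the potting bench: wind the red handwheel clockwise (seen from above) until it is shut firmly on its rubber washer, without crushing the washer, then open it back until the yellow pointer on the far rim stands against the green clip on the scale. Let go of the wheel with the pointer at the clip, and leave the clip, the pots and the bottle where they are.

Things in the scene. Friction and masses are not known exactly. Their poses are not given: they have to be found in the camera images.
- valve: fixed brass valve on a grey plate 150 x 220 x 12 mm; origin under its centre, on the table, on the wheel's upright axis. Its x axis points to the far side, where a white scale band (74 to 94 mm high, 89 to 95 mm from the axis) runs 1.75 rad to either side of x. The wheel meets its seat with the pointer 0.6 to 1.25 rad clockwise of x: it differs from day to day and cannot be seen
- hub (a point): point on the red handwheel's vertical axis, 138 mm above the table, level with the middle of the wheel's handle (the hub itself ends at 114 mm). The wheel is 124 mm across and lies level, its rim's top at 107 mm. Seen from above, clockwise closes the valve, counter-clockwise opens it; at the start it is 1.3 to 1.9 rad open from its seat
- handle (a point): centre of the upright round black handle on the wheel's rim: 22 mm diameter, standing free from 108 to 164 mm above the table (this point at 138 mm), 55 mm from the wheel's axis, exactly opposite the pointer. It revolves freely on its own pin, so a grip on it need not turn with the wheel. The wheel has about 0.08 N m of friction (1.5 N at the handle) and stays where it is left
- pointer (a point): tip of the yellow pointer on the wheel's far rim, 82 mm from the axis and 94 mm above the table, just inside the scale band; turns with the wheel, opposite the handle
- mark (a point): point in front of the middle of the green clip on the scale, also 82 mm from the axis and 94 mm above the table: where the pointer's tip stands when it is set right. The clip is 10 mm wide along the scale, 74 to 100 mm high, and should not be pushed. It lies 0.1 rad clockwise to 0.5 rad counter-clockwise of the valve's x axis
- washer (a joint): twist of the rubber washer inside the valve, rad: near 0 while open, growing as the wheel is tightened clockwise on its seat; a spring of 5 N m per rad. Shut firmly: above 0.08 (0.4 N m, about 7 N along the rim at the handle) for half a second. Above 0.22 (1.1 N m, about 20 N at the handle) it is crushed. Aim for about 0.14 (13 N)
- pot_a_mid (a point): middle of an empty black nursery pot, 68 mm across, 65 mm tall, standing on the table to the left of the valve; leave alone
- pot_b_mid (a point): middle of a second such pot, standing to the right of the valve; leave alone
- bottle_mid (a point): middle of a clear water bottle, 66 mm across, 190 mm tall, standing on the table to the left of the valve, beyond the first pot; leave alone

How it is judged:
By the outcome, as a careful person would: the job done as asked, in the order asked, and still so for the second after the job is handed in, with the robot touching nothing.
It also fails if it takes over 64 s, if anything falls off the work surface, if the arm or the gripper's body presses on something with over 40 N, if the wrist force passes 120 N, or if a joint passes its speed limit or range.

## Working session

There is one attempt and no reset: what is moved stays moved. The work goes in short steps, Python scripts to look and compute and a tool call to move; the robot and the scene stay as the last step left them, time stands still between calls to the robot, and variables do not carry over. Pictures are saved under pics/ and viewed, about 8 in all and at most 12, crops included, and the job is handed in when it is done.

Besides the shell and the picture viewer there is one more tool, called after ">>>" as a command line: name --argument value ..., lists and objects as JSON in quotes. servo_tool: Moves the arm, as the interface text tells. Its arguments: {"type":"object","properties":{"commands":{"type":"array"},"force":{"type":"number"}},"required":["commands"]}

```bash
mkdir -p pics; cat > h.py <<'E'
import numpy as np, cv2
from bench import sensors, snapshot, sign_off
def save(n,im): cv2.imwrite('pics/'+n+'.png',im[:,:,::-1])
def ray(s,uv):
    R=cv2.Rodrigues(np.array(s['rvec'],float))[0]; t=np.array(s['tvec'],float).ravel()
    d=np.linalg.inv(s['K'])@np.array([uv[0],uv[1],1.]); return -R.T@t, R.T@d
def onz(s,uv,z):
    c,d=ray(s,uv); return c+d*(z-c[2])/d[2]
def mask(im,name):
    h=cv2.cvtColor(im,cv2.COLOR_RGB2HSV); H,S,V=[h[...,i].astype(int) for i in range(3)]
    return {'red':((H<8)|(H>172))&(S>120)&(V>60),'yellow':(H>20)&(H<35)&(S>120)&(V>100),'green':(H>40)&(H<85)&(S>100)&(V>50),'black':V<45}[name].astype(np.uint8)
def blobs(m,n=4,amin=8):
    k,l,st,c=cv2.connectedComponentsWithStats(m); o=sorted(range(1,k),key=lambda i:-st[i,4])[:n]
    return [(st[i].tolist(),c[i].round(1).tolist()) for i in o if st[i,4]>=amin]
E
python3 - <<'E'
from h import *
ims=[]
for n in('top','side'):
    s=snapshot(n); np.save(n+'.npy',s,allow_pickle=True); ims.append(s['image'])
    print(n,'cam',ray(s,(256,192)))
    for c in('red','yellow','green'): print(c,blobs(mask(s['image'],c)))
save('a_top',ims[0]);save('a_side',ims[1])
print(sensors.read_state())
E
```

```text
top cam (array([0.44657622, 0.05433238, 1.08790019]), array([ 0.0846939 , -0.03029797, -0.99613526]))
red [([201, 157, 59, 59, 1288], [228.9, 185.4]), ([439, 16, 15, 1, 15], [446.0, 16.0]), ([443, 145, 10, 1, 10], [447.5, 145.0]), ([487, 236, 1, 8, 8], [487.0, 239.5])]
yellow [([198, 161, 10, 9, 41], [202.6, 165.3]), ([213, 186, 7, 3, 17], [215.5, 186.9]), ([243, 187, 6, 3, 17], [245.6, 187.9])]
green [([218, 139, 5, 10, 38], [220.0, 143.7])]
side cam (array([0.21614105, 0.58216927, 0.60373459]), array([ 0.4233972 , -0.7037301 , -0.57109368]))
red [([458, 290, 54, 94, 3267], [485.1, 342.0]), ([216, 207, 61, 42, 1190], [245.7, 228.1]), ([253, 113, 16, 1, 16], [260.5, 113.0])]
yellow [([205, 233, 12, 5, 35], [210.4, 234.7])]
green [([199, 216, 9, 12, 51], [203.5, 219.8])]
{'clock': 0.1, 'joint_positions': array([67.65402953, 19.12680211,  2.28443364, 84.00593287, -0.76771377,
       76.96708737, -3.35292268]), 'qvel': array([-0.00083095, -0.10345909, -0.00427124, -0.27559335,  0.06772363,
       -0.07829731, -0.01553019]), 'joint_efforts': array([ 4.47311570e-03, -6.57804179e+01,  1.34036746e+00, -4.04710078e+01,
       -5.95542951e-02,  4.08217544e-02,  7.68751488e-05]), 'eef_pos': array([ 0.18631896, -0.62255029,  0.40395875]), 'tcp_rot': array([[ 9.58021051e-01,  2.86697399e-01, -5.16066991e-04],
       [ 2.86697847e-01, -9.58020058e-01,  1.38321064e-03],
       [-9.78396362e-05, -1.47310021e-03, -9.99998910e-01]]), 'contact_force': array([ 0.16858262,  0.29718796, -0.29187938]), 'moment': array([-0.03296602,  0.0121725 , -0.05130126]), 'gripper_width': 0.08682013947237674}
```

View pics/a_top.png

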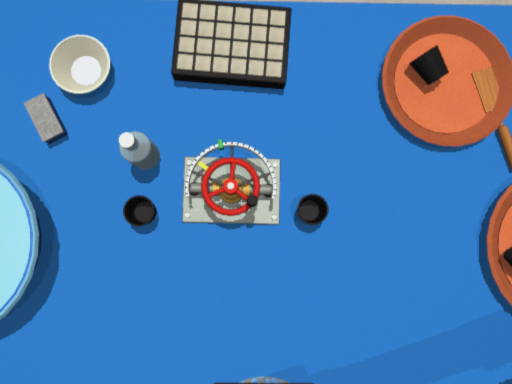

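View pics/a_side.png

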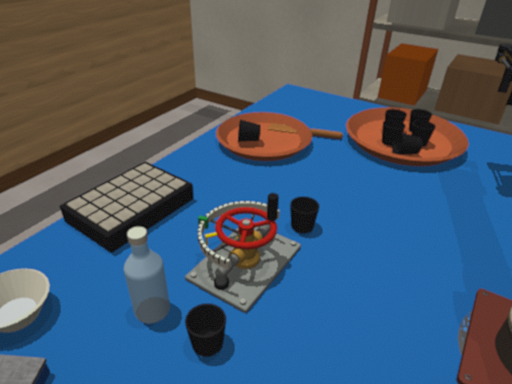

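The top view shows the wheel centred near (230,186), the black handle at (252,200), the pointer near (200,163) and the green clip at (220,144). The bottle and pot_a are on the left, pot_b on the right.

```bash
python3 - <<'E'
from h import *
t=np.load('top.npy',allow_pickle=True).item(); s=np.load('side.npy',allow_pickle=True).item()
m=mask(t['image'],'red'); l=cv2.connectedComponents(m)[1]; big=l==np.argmax(np.bincount(l.ravel())[1:])+1
p=cv2.findContours(big.astype(np.uint8),0,2)[0][0][:,0]
(e,ax,a)=cv2.fitEllipse(cv2.convexHull(p)); hub=onz(t,e,.104); print('hub',e,ax,hub, 'diam',ax[0]/t['K'][0,0]*(1.0879-.104))
for n,z in(('yellow',.094),('green',.1)):
    for b in blobs(mask(t['image'],n),3):
        q=onz(t,b[1],z)-hub; print(n,b,q,np.hypot(*q[:2]),np.degrees(np.arctan2(q[1],q[0])))
y,x=np.where(mask(t['image'],'yellow')); k=(x<210); pts=[onz(t,(u,v),.094)-hub for u,v in zip(x[k],y[k])]
r=[np.hypot(*q[:2]) for q in pts];print('ptr rmax',max(r),min(r))
bm=mask(t['image'],'black'); sub=np.zeros_like(bm); sub[185:215,236:270]=bm[185:215,236:270]
for b in blobs(sub,3): 
    for z in(.164,.138):
        q=onz(t,b[1],z)-hub; print('blk',b,z,q,np.hypot(*q[:2]),np.degrees(np.arctan2(q[1],q[0])))
# valve plate orientation
im=t['image'].astype(int); g=((im.max(2)-im.min(2)<40)&(im.max(2)>90)).astype(np.uint8); sub=np.zeros_like(g); sub[150:230,175:290]=g[150:230,175:290]
p=np.argwhere(sub)[:,::-1]; rc=cv2.minAreaRect(p.astype(np.float32)); c=np.array([onz(t,q,.012)[:2] for q in cv2.boxPoints(rc)]);print('plate',rc,c,c.mean(0))
for n,uv in(('potL',(140,210)),('potR',(312,209)),('bottle',(127,140))): print(n,onz(t,uv,.19 if n=='bottle' else .065))
R=cv2.Rodrigues(np.array(s['rvec']))[0]
for q in(hub,hub+[0,0,0]): print('hub in side',cv2.projectPoints(hub[None],s['rvec'],s['tvec'],s['K'],None)[0])
big=cv2.resize(t['image'][130:235,170:340],None,fx=4.5,fy=4.5,interpolation=2); save('b',big)
w=snapshot('wrist'); print(w['K'],w['tool_from_camera'])
E
```

```text
hub (230.09066772460938, 185.9545440673828) (57.90687942504883, 58.65300369262695) [0.54231508 0.07838028 0.104     ] diam 0.11988342338232322
yellow ([198, 161, 10, 9, 41], [202.6, 165.3]) [ 0.04412079  0.05867553 -0.01      ] 0.07341295375187612 53.05883835399815
yellow ([213, 186, 7, 3, 17], [215.5, 186.9]) [-0.0013265   0.03082845 -0.01      ] 0.030856977741719003 92.46382432292056
yellow ([243, 187, 6, 3, 17], [245.6, 187.9]) [-0.00280704 -0.03236575 -0.01      ] 0.03248724966200173 -94.9567879058649
green ([218, 139, 5, 10, 38], [220.0, 143.7]) [ 0.08953084  0.02241528 -0.004     ] 0.09229418086031058 14.055856205999278
ptr rmax 0.0854095211036662 0.06255603102873532
blk ([247, 201, 9, 6, 21], [250.8, 203.9]) 0.164 [-0.04053131 -0.04218607  0.06      ] 0.058501723112747823 -133.85394875337752
blk ([247, 201, 9, 6, 21], [250.8, 203.9]) 0.138 [-0.03897768 -0.04269651  0.034     ] 0.057812208563762825 -132.39298204107854
blk ([265, 195, 5, 2, 9], [267.2, 195.4]) 0.164 [-0.02362876 -0.07405254  0.06      ] 0.0777309302710985 -107.69689564645554
blk ([265, 195, 5, 2, 9], [267.2, 195
[... 173 characters left out ...]
-0.03048699]
 [ 0.46825024 -0.03088407]
 [ 0.46634075  0.18566343]] [0.55065642 0.07838844]
potL [0.49236108 0.27184728 0.065     ]
potR [ 0.49793002 -0.0978747   0.065     ]
bottle [0.62010969 0.27403149 0.19      ]
hub in side [[[244.93513594 226.05143994]]]
hub in side [[[244.93513594 226.05143994]]]
[[297.31863964   0.         261.59269617]
 [  0.         297.31863964 188.85146437]
 [  0.           0.           1.        ]] [[ 1.59319725e-04 -9.64457004e-01 -2.64239783e-01  7.22650989e-02]
 [ 9.99999987e-01  1.55365001e-04  3.58646224e-05  5.14239132e-04]
 [ 6.46372787e-06 -2.64239785e-01  9.64457016e-01  1.95610728e-02]
 [ 0.00000000e+00  0.00000000e+00  0.00000000e+00  1.00000000e+00]]
```

View pics/b.png

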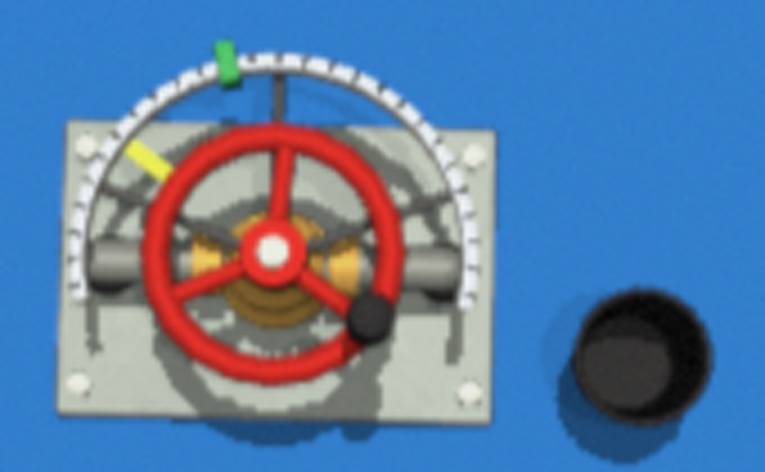

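The crop confirms it: handle at about (252,200) and pointer opposite it at about 53° from world x, with the clip at about 14°. The hub is at (0.542, 0.078), and the 120 mm wheel and 73 mm pointer-centre radius are consistent with the sizes given. Next I move above the handle with the jaw axis near 14°, which is radial at the release point and roughly tangential at the seat.

>>> servo_tool --commands '[[1,[0.0161,0.0329,0],[0,0,0.0759]],[1,[0.0161,0.0329,0],[0,0,0.0759]],[1,[0.0161,0.0329,0],[0,0,0.0759]],[1,[0.0161,0.0329,0],[0,0,0.0759]],[1,[0.0161,0.0329,0],[0,0,0.0759]],[1,[0.0161,0.0329,0],[0,0,0.0759]],[1,[0.0161,0.0329,0],[0,0,0.0759]],[1,[0.0161,0.0329,0],[0,0,0.0759]],[1,[0.0161,0.0329,0],[0,0,0.0759]],[1,[0.0161,0.0329,0],[0,0,0.0759]]]' --force 40

```text
clock: 1.4
eef_pos: [0.3483, -0.2915, 0.4048]
tcp_rot: [[0.494, 0.87, 0.0], [0.87, -0.494, -0.0], [-0.0, 0.0, -1.0]]
contact_force: [0.1, 0.4, 0.5]
gripper_width: 0.0869
```

>>> servo_tool --commands '[[1,[0.0161,0.0329,0],[0,0,0.0759]],[1,[0.0161,0.0329,0],[0,0,0.0759]],[1,[0.0161,0.0329,0],[0,0,0.0759]],[1,[0.0161,0.0329,0],[0,0,0.0759]],[1,[0.0161,0.0329,0],[0,0,0.0759]],[1,[0.0161,0.0329,0],[0,0,0.0759]],[1,[0.0161,0.0329,0],[0,0,0.0759]],[1,[0.0161,0.0329,0],[0,0,0.0759]],[1,[0.0161,0.0329,0],[0,0,0.0759]],[1,[0,0,0],[0,0,0]]]'

```text
clock: 2.65
eef_pos: [0.4926, 0.0063, 0.4048]
tcp_rot: [[-0.169, 0.986, 0.0], [0.986, 0.169, 0.001], [0.001, 0.0, -1.0]]
contact_force: [-0.2, -0.3, -0.2]
gripper_width: 0.0869
```

```bash
cat >> h.py <<'E'
def wrist():
    st=sensors.read_state(); w=snapshot('wrist'); T=np.eye(4); T[:3,:3]=st['tcp_rot']; T[:3,3]=st['eef_pos']; w['W']=T@np.array(w['tool_from_camera']); return w
def wz(w,uv,z):
    K=w['K']; a=np.array([(uv[0]-K[0,2])/K[0,0],(uv[1]-K[1,2])/K[1,1]]); r=np.hypot(*a)
    d=w['W'][:3,:3]@np.array([*(np.sin(r)*a/max(r,1e-9)),np.cos(r)]); c=w['W'][:3,3]; return c+d*(z-c[2])/d[2]
E
python3 - <<'E'
from h import *
w=wrist(); np.save('w1.npy',w,allow_pickle=True); save('w1',w['image'])
for c in('red','yellow','green'):
    for b in blobs(mask(w['image'],c),4): print(c,b,wz(w,b[1],{'red':.104,'yellow':.094,'green':.09}[c]).round(4))
E
```

```text
red ([262, 59, 122, 125, 5451], [323.9, 117.9]) [0.5403 0.0804 0.104 ]
red ([0, 66, 33, 136, 3269], [16.0, 130.2]) [0.1845 0.0239 0.104 ]
red ([354, 352, 15, 9, 20], [360.8, 354.7]) [ 0.6704 -0.2112  0.104 ]
yellow ([303, 144, 14, 13, 121], [310.6, 150.0]) [0.5354 0.0465 0.094 ]
yellow ([367, 66, 17, 19, 106], [375.2, 74.6]) [0.5871 0.1361 0.094 ]
yellow ([323, 87, 8, 10, 49], [326.3, 90.6]) [0.5397 0.1077 0.094 ]
yellow ([419, 249, 2, 13, 21], [419.4, 255.0]) [ 0.6993 -0.0514  0.094 ]
green ([402, 116, 16, 8, 126], [409.4, 119.5]) [0.6373 0.1003 0.09  ]
```

View pics/w1.png

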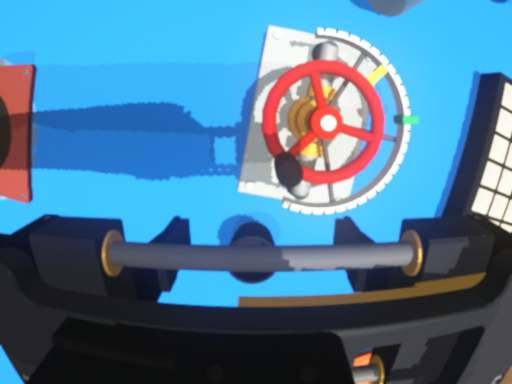

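The wrist view shows the hub cap at (328,123), the handle top near (287,166), the pointer at (378,75) and the clip at (408,120).

```bash
python3 - <<'E'
from h import *
w=np.load('w1.npy',allow_pickle=True).item(); im=w['image']
def circ(pts): 
    A=np.c_[2*pts[:,:2],np.ones(len(pts))]; s=np.linalg.lstsq(A,(pts[:,:2]**2).sum(1),rcond=None)[0]; return s[:2],np.sqrt(s[2]+s[0]**2+s[1]**2)
l=cv2.connectedComponents(mask(im,'red'))[1]; m=(l==l[60:185,262:384][l[60:185,262:384]>0][0]).astype(np.uint8)
c=cv2.convexHull(cv2.findContours(m,0,2)[0][0])[:,0]
P=np.array([wz(w,q,.101) for q in c]); P=P[~((c[:,0]<305)&(c[:,1]>135))]; h,r=circ(P); print('rim fit',h,r,'cap',wz(w,(328,123),.114))
f=lambda n,q:print(n,q.round(4),np.hypot(*(q[:2]-h)).round(4),np.degrees(np.arctan2(*(q[:2]-h)[::-1])).round(1))
for n,z,bx in(('yellow',.094,(360,60,395,95)),('green',.1,(395,110,425,130))):
    k=mask(im,n); y,x=np.where(k); i=(x>bx[0])&(x<bx[2])&(y>bx[1])&(y<bx[3]); Q=np.array([wz(w,q,z) for q in zip(x[i],y[i])])
    f(n,Q.mean(0)); rr=np.hypot(*(Q[:,:2]-h).T); print(rr.min(),rr.max())
k=mask(im,'black'); print(blobs(k[140:200,265:310].copy(),2)); f('handle top?',wz(w,(287,163),.164))
E
```

```text
rim fit [0.54278827 0.07691712] 0.06086703417291884 cap [0.5428742  0.07639146 0.114     ]
yellow [0.5871 0.1361 0.094 ] 0.0739 53.2
0.06371917418483813 0.08537650786079982
green [0.6321 0.0996 0.1   ] 0.0921 14.2
0.08311345277695202 0.10157762304773521
[]
handle top? [0.5065 0.0408 0.164 ] 0.0512 -135.1
```

>>> servo_tool --commands '[[1,[0.0057,0.0089,0],[0,0,0.025]],[1,[0.0057,0.0089,0],[0,0,0.025]],[1,[0.0058,0.0089,0],[0,0,0.025]],[1,[0,0,-0.025],[0,0,0]],[1,[0,0,-0.025],[0,0,0]],[1,[0,0,-0.025],[0,0,0]],[1,[0,0,-0.02],[0,0,0]],[1,[0,0,-0.008],[0,0,0]],[1,[0,0,0],[0,0,0]],[1,[0,0,0],[0,0,0]]]'

```text
clock: 3.95
eef_pos: [0.5098, 0.0293, 0.3026]
tcp_rot: [[-0.235, 0.972, 0.001], [0.972, 0.235, -0.0], [-0.0, 0.001, -1.0]]
contact_force: [0.0, -1.1, 0.8]
gripper_width: 0.0869
```

>>> servo_tool --commands '[[1,[0,0.0037,0],[0,0,0]],[1,[0,0,0],[0,0,0]],[-1,[0,0,0],[0,0,0]],[-1,[0,0,0],[0,0,0]],[-1,[0,0,0],[0,0,0]],[-1,[0,0,0],[0,0,0]],[-1,[0,0,0],[0,0,0]],[-1,[0,0,0],[0,0,0]],[-1,[0,0,0],[0,0,0]],[-1,[0,0,0],[0,0,0]]]' --force 40

```text
clock: 5.2
eef_pos: [0.5096, 0.0329, 0.3018]
tcp_rot: [[-0.235, 0.972, 0.0], [0.972, 0.235, 0.0], [0.0, 0.001, -1.0]]
contact_force: [1.3, 0.8, -1.3]
gripper_width: 0.0213
```

```bash
cat > arc.py <<'E'
import sys,json,numpy as np
a,b,n=map(float,sys.argv[1:4]); t=np.radians(np.linspace(a,b,int(n)+1)); p=.055*np.c_[np.cos(t),np.sin(t)]
print((np.diff(p,axis=0)*1e4).round().tolist(), p[-1]+[.5427,.077])
E
python3 arc.py -126.8 -186.8 10; python3 arc.py -186.8 -208.8 5
```

```text
[[-44.0, 37.0], [-40.0, 41.0], [-36.0, 45.0], [-31.0, 49.0], [-25.0, 52.0], [-20.0, 54.0], [-14.0, 56.0], [-8.0, 57.0], [-2.0, 58.0], [4.0, 57.0]] [0.4880869  0.08351222]
[[7.0, 42.0], [10.0, 41.0], [13.0, 40.0], [16.0, 39.0], [19.0, 38.0]] [0.49450313 0.10349645]
```

>>> servo_tool --commands '[[-1,[-0.0044,0.0037,0],[0,0,0]],[-1,[-0.004,0.0041,0],[0,0,0]],[-1,[-0.0036,0.0045,0],[0,0,0]],[-1,[-0.0031,0.0049,0],[0,0,0]],[-1,[-0.0025,0.0052,0],[0,0,0]],[-1,[-0.002,0.0054,0],[0,0,0]],[-1,[-0.0014,0.0056,0],[0,0,0]],[-1,[-0.0008,0.0057,0],[0,0,0]],[-1,[-0.0002,0.0058,0],[0,0,0]],[-1,[0.0004,0.0057,0],[0,0,0]]]'

```text
clock: 6.45
eef_pos: [0.4878, 0.0836, 0.3017]
tcp_rot: [[-0.235, 0.972, -0.0], [0.972, 0.235, -0.0], [-0.0, -0.0, -1.0]]
contact_force: [3.3, -2.4, -1.5]
gripper_width: 0.0212
```

>>> servo_tool --commands '[[-1,[0.0007,0.0042,0],[0,0,0]],[-1,[0.001,0.0041,0],[0,0,0]],[-1,[0.0013,0.004,0],[0,0,0]],[-1,[0.0016,0.0039,0],[0,0,0]],[-1,[0.0019,0.0038,0],[0,0,0]],[-1,[0,0,0],[0,0,0]],[-1,[0,0,0],[0,0,0]]]'

```text
clock: 7.32
eef_pos: [0.4943, 0.1035, 0.3018]
tcp_rot: [[-0.235, 0.972, -0.0], [0.972, 0.235, 0.0], [0.0, -0.0, -1.0]]
contact_force: [0.7, -1.8, 0.2]
gripper_width: 0.021
```

```bash
cat > chk.py <<'E'
from h import *
s=sensors.read_state(); d=s['eef_pos'][:2]-[.5427,.077]; a=np.arctan2(d[1],d[0]); f=s['contact_force']
tg=np.array([np.sin(a),-np.cos(a)]) # clockwise tangent
print('t',s['clock'],'r',np.hypot(*d),'ang',np.degrees(a),'pushing cw N',-f[:2]@tg,'radial',f[:2]@d/np.hypot(*d),'fz',f[2],'w',s['gripper_width'])
E
python3 chk.py; for i in "151.2 139.2 6" "139.2 129.2 5" "129.2 119.2 5" "119.2 109.2 5" ; do python3 arc.py $i; done
```

```text
t 7.325 r 0.05517260276321908 ang 151.2664802093412 pushing cw N 1.2650454765253198 radial -1.531063107813707 fz 0.2003539060220841 w 0.021019368775647886
[[10.0, 17.0], [10.0, 16.0], [11.0, 16.0], [11.0, 16.0], [12.0, 15.0], [12.0, 15.0]] [0.50106527 0.11293813]
[[13.0, 14.0], [13.0, 14.0], [14.0, 13.0], [14.0, 13.0], [15.0, 12.0]] [0.50793839 0.11962195]
[[15.0, 12.0], [15.0, 11.0], [16.0, 11.0], [16.0, 10.0], [17.0, 10.0]] [0.51586772 0.12501071]
[[17.0, 9.0], [17.0, 8.0], [18.0, 8.0], [18.0, 7.0], [18.0, 7.0]] [0.52461233 0.1289407 ]
```

>>> servo_tool --commands '[[-1,[0.001,0.0017,0],[0,0,0]],[-1,[0.001,0.0016,0],[0,0,0]],[-1,[0.0011,0.0016,0],[0,0,0]],[-1,[0.0011,0.0016,0],[0,0,0]],[-1,[0.0012,0.0015,0],[0,0,0]],[-1,[0.0012,0.0015,0],[0,0,0]],[-1,[0,0,0],[0,0,0]]]'

```text
clock: 8.2
eef_pos: [0.501, 0.1131, 0.3017]
tcp_rot: [[-0.235, 0.972, -0.0], [0.972, 0.235, 0.0], [0.0, 0.0, -1.0]]
contact_force: [-0.4, -1.5, 1.7]
gripper_width: 0.0214
```

```bash
python3 chk.py
```

```text
t 8.2 r 0.0551185526355037 ang 139.12195867623424 pushing cw N 1.4126586216905155 radial -0.7125686858209 fz 1.7242955013353158 w 0.021357532740262787
```

Not on the seat yet, only friction. I'll continue another 5 to 6° at a time.

>>> servo_tool --commands '[[-1,[0.0013,0.0014,0],[0,0,0]],[-1,[0.0013,0.0014,0],[0,0,0]],[-1,[0.0014,0.0013,0],[0,0,0]],[-1,[0,0,0],[0,0,0]]]'

```text
clock: 8.7
eef_pos: [0.505, 0.1171, 0.3017]
tcp_rot: [[-0.235, 0.972, -0.0], [0.972, 0.235, 0.0], [0.0, -0.0, -1.0]]
contact_force: [-1.5, -0.9, 3.1]
gripper_width: 0.0211
```

```bash
python3 chk.py
```

```text
t 8.7 r 0.05507593317861595 ang 133.2438456277978 pushing cw N 1.7148442609107613 radial 0.3165740676172583 fz 3.1284643209229626 w 0.021092002202195256
```

>>> servo_tool --commands '[[-1,[0.0014,0.0013,0],[0,0,0]],[-1,[0.0015,0.0012,0],[0,0,0]],[-1,[0.0015,0.0012,0],[0,0,0]],[-1,[0,0,0],[0,0,0]]]'

```text
clock: 9.2
eef_pos: [0.5088, 0.1204, 0.3016]
tcp_rot: [[-0.235, 0.972, -0.002], [0.972, 0.235, -0.001], [-0.001, -0.003, -1.0]]
contact_force: [-7.4, -4.0, 7.4]
gripper_width: 0.021
```

```bash
python3 chk.py
```

```text
t 9.2 r 0.05507221801262971 ang 127.9845499302166 pushing cw N 8.353118137709778 radial 1.390439871085026 fz 7.448716685491239 w 0.020959798258871693
```

On the seat: 8.4 N push, of which about 1.5 N is friction. Another 3 mm or so should give about 14 N.

>>> servo_tool --commands '[[-1,[0.0012,0.0009,0],[0,0,0]],[-1,[0.0012,0.0009,0],[0,0,0]],[-1,[0,0,0],[0,0,0]]]'

```text
clock: 9.57
eef_pos: [0.5108, 0.122, 0.3015]
tcp_rot: [[-0.235, 0.972, -0.004], [0.972, 0.235, -0.002], [-0.001, -0.004, -1.0]]
contact_force: [-10.1, -5.1, 10.6]
gripper_width: 0.0209
```

```bash
python3 chk.py
```

```text
t 9.575 r 0.05509798963506584 ang 125.32624092311899 pushing cw N 11.149455877445845 radial 1.6846347883190282 fz 10.59109553095092 w 0.02090389259538021
```

>>> servo_tool --commands '[[-1,[0.0012,0.0008,0],[0,0,0]],[-1,[0,0,0],[0,0,0]],[-1,[0,0,0],[0,0,0]],[-1,[0,0,0],[0,0,0]],[-1,[0,0,0],[0,0,0]],[-1,[0,0,0],[0,0,0]]]'

```text
clock: 10.32
eef_pos: [0.5118, 0.1227, 0.3015]
tcp_rot: [[-0.235, 0.972, -0.004], [0.972, 0.235, -0.003], [-0.001, -0.005, -1.0]]
contact_force: [-12.6, -5.3, 10.8]
gripper_width: 0.0212
```

```bash
python3 chk.py; for i in "124 156 10" "156 182 10"; do python3 arc.py $i; done; python3 -c "
from h import *
print(sensors.read_state()['moment'])"
```

```text
t 10.325 r 0.05515023527463097 ang 124.09620114094665 pushing cw N 13.435699948959133 radial 2.660282695426217 fz 10.77087994184835 w 0.021235873913018434
[[-25.0, -18.0], [-24.0, -19.0], [-23.0, -21.0], [-22.0, -22.0], [-20.0, -23.0], [-19.0, -24.0], [-18.0, -25.0], [-16.0, -26.0], [-15.0, -27.0], [-13.0, -28.0]] [0.492455   0.09937052]
[[-10.0, -23.0], [-9.0, -23.0], [-8.0, -24.0], [-6.0, -24.0], [-5.0, -24.0], [-4.0, -25.0], [-3.0, -25.0], [-2.0, -25.0], [-1.0, -25.0], [0.0, -25.0]] [0.4877335  0.07508053]
[-1.46141428  2.70829339 -0.01382505]
```

The washer is at about 0.13 rad by force and 0.14 by angle, held over 0.5 s. I hold a little longer, then open.

>>> servo_tool --commands '[[-1,[0,0,0],[0,0,0]],[-1,[0,0,0],[0,0,0]],[-1,[0,0,0],[0,0,0]]]'

```text
clock: 10.7
eef_pos: [0.5118, 0.1227, 0.3015]
tcp_rot: [[-0.234, 0.972, -0.004], [0.972, 0.234, -0.003], [-0.001, -0.005, -1.0]]
contact_force: [-12.6, -5.3, 10.8]
gripper_width: 0.0208
```

>>> servo_tool --commands '[[-1,[-0.0025,-0.0018,0],[0,0,0]],[-1,[-0.0024,-0.0019,0],[0,0,0]],[-1,[-0.0023,-0.0021,0],[0,0,0]],[-1,[-0.0022,-0.0022,0],[0,0,0]],[-1,[-0.002,-0.0023,0],[0,0,0]],[-1,[-0.0019,-0.0024,0],[0,0,0]],[-1,[-0.0018,-0.0025,0],[0,0,0]],[-1,[-0.0016,-0.0026,0],[0,0,0]],[-1,[-0.0015,-0.0027,0],[0,0,0]],[-1,[-0.0013,-0.0028,0],[0,0,0]]]'

```text
clock: 11.95
eef_pos: [0.4932, 0.1, 0.3018]
tcp_rot: [[-0.235, 0.972, -0.001], [0.972, 0.235, 0.0], [0.0, -0.001, -1.0]]
contact_force: [-3.9, 3.4, 2.6]
gripper_width: 0.0211
```

>>> servo_tool --commands '[[-1,[-0.001,-0.0023,0],[0,0,0]],[-1,[-0.0009,-0.0023,0],[0,0,0]],[-1,[-0.0008,-0.0024,0],[0,0,0]],[-1,[-0.0006,-0.0024,0],[0,0,0]],[-1,[-0.0005,-0.0024,0],[0,0,0]],[-1,[-0.0004,-0.0025,0],[0,0,0]],[-1,[-0.0003,-0.0025,0],[0,0,0]],[-1,[-0.0002,-0.0025,0],[0,0,0]],[-1,[-0.0001,-0.0025,0],[0,0,0]],[-1,[0,0,0],[0,0,0]]]'

```text
clock: 13.2
eef_pos: [0.4883, 0.0775, 0.3017]
tcp_rot: [[-0.234, 0.972, -0.001], [0.972, 0.234, -0.001], [-0.001, -0.001, -1.0]]
contact_force: [-5.1, 0.9, 6.0]
gripper_width: 0.0212
```

```bash
python3 chk.py; cat > ang.py <<'E'
from h import *
import sys
w=wrist(); t=snapshot('top'); n=sys.argv[1]; save(n+'w',w['image']); h=np.array([.5427,.0769])
for nm,s,f in(('wrist',w,wz),('top',t,onz)):
  for c,z in(('yellow',.094),('green',.1)):
    y,x=np.where(mask(s['image'],c)); Q=np.array([f(s,q,z)[:2] for q in zip(x,y)])-h if len(x) else np.zeros((0,2))
    r=np.hypot(*Q.T); i=(r>(.062 if c=='yellow' else .08))&(r<.105)&(Q[:,0]>.03); q=Q[i].mean(0) if i.any() else [0,0]; print(nm,c,i.sum(),'r',np.hypot(*q),'ang',np.degrees(np.arctan2(q[1],q[0])))
E
python3 ang.py c
```

```text
t 13.2 r 0.05439563869909029 ang 179.48648612849428 pushing cw N -0.8742250124097062 radial 5.104662791099951 fz 5.989618108683693 w 0.021192747633207616
wrist yellow 0 r 0.0 ang 0.0
wrist green 245 r 0.0913916470825591 ang 15.10363601354673
top yellow 28 r 0.07596586150121055 ang 0.6575737119258526
top green 37 r 0.0922489002943118 ang 15.048999240933986
```

View pics/cw.png

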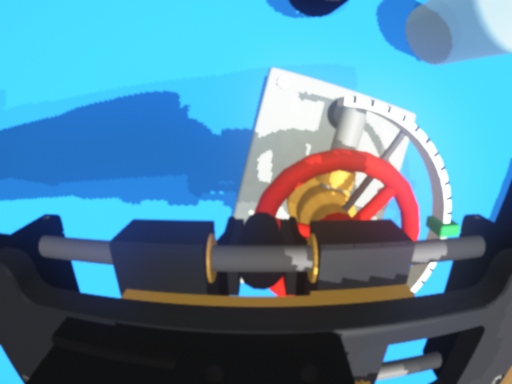

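The view shows the wheel part way, with the gripper hiding the pointer and the clip at (443,227). The top camera puts the pointer about 14.4° short of the clip, so I need about 14 mm along the arc.

>>> servo_tool --commands '[[-1,[-0.0005,-0.0023,0],[0,0,0]],[-1,[-0.0002,-0.0023,0],[0,0,0]],[-1,[0.0002,-0.0023,0],[0,0,0]],[-1,[0.0004,-0.0024,0],[0,0,0]],[-1,[0.0005,-0.0023,0],[0,0,0]],[-1,[0.0006,-0.0023,0],[0,0,0]],[-1,[0,0,0],[0,0,0]],[-1,[0,0,0],[0,0,0]]]'

```text
clock: 14.3
eef_pos: [0.4896, 0.064, 0.3017]
tcp_rot: [[-0.235, 0.972, -0.0], [0.972, 0.235, -0.001], [-0.0, -0.0, -1.0]]
contact_force: [-4.6, -1.1, 4.6]
gripper_width: 0.0214
```

```bash
python3 chk.py; python3 ang.py d; python3 - <<'E'
from h import *
a=[]
for n,(x,y,W,H) in(('top',(190,125,80,90)),('side',(180,195,100,70))):
    s=snapshot(n); a.append(cv2.resize(s['image'][y:y+H,x:x+W],(400,450),interpolation=2))
save('d',np.hstack(a))
E
```

```text
t 14.3 r 0.05465456499900324 ang -166.2414892806293 pushing cw N -0.023702803459329846 radial 4.729641761678537 fz 4.550824702505576 w 0.02142569847524776
wrist yellow 241 r 0.07752806494376378 ang 12.11960074960592
wrist green 177 r 0.09402225339604703 ang 14.895049810991598
top yellow 32 r 0.07330637688303009 ang 15.195154467616282
top green 33 r 0.09335201296366892 ang 14.96230330940479
```

View pics/d.png

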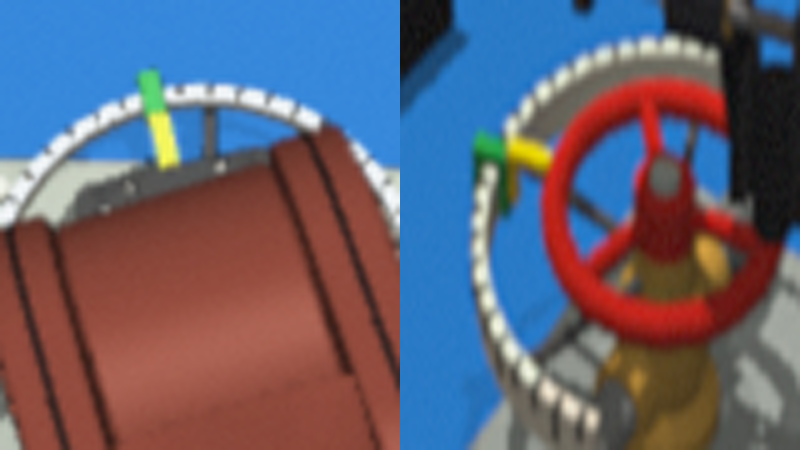

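Both views show the yellow pointer in line with the green clip (top angles 15.2° and 15.0°). Tangential force is about zero and the jaws are radial here, so I relieve the radial load and release.

>>> servo_tool --commands '[[-1,[-0.0004,-0.0001,0],[0,0,0]],[-1,[0,0,0],[0,0,0]],[1,[0,0,0],[0,0,0]],[1,[0,0,0],[0,0,0]],[1,[0,0,0],[0,0,0]],[1,[0,0,0],[0,0,0]],[1,[0,0,0.005],[0,0,0]],[1,[0,0,0.015],[0,0,0]],[1,[0,0,0.025],[0,0,0]],[1,[0,0,0.03],[0,0,0]]]' --force 20

```text
clock: 15.75
eef_pos: [0.4891, 0.0644, 0.3784]
tcp_rot: [[-0.235, 0.972, 0.0], [0.972, 0.235, 0.0], [0.0, 0.0, -1.0]]
contact_force: [-0.6, 0.1, -0.8]
gripper_width: 0.0857
```

>>> servo_tool --commands '[[1,[0,-0.01,0.03],[0,0,0]],[1,[-0.004,-0.03,0.01],[0,0,0]],[1,[-0.004,-0.03,0],[0,0,0]],[1,[-0.004,-0.03,0],[0,0,0]],[1,[-0.002,-0.03,0],[0,0,0]],[1,[0,-0.03,0],[0,0,0]],[1,[0,-0.03,0],[0,0,0]],[1,[0,-0.03,0],[0,0,0]],[1,[0,0,0],[0,0,0]],[1,[0,0,0],[0,0,0]]]'

```text
clock: 17.0
eef_pos: [0.4754, -0.1551, 0.4175]
tcp_rot: [[-0.235, 0.972, 0.001], [0.972, 0.235, 0.0], [-0.0, 0.001, -1.0]]
contact_force: [0.0, -0.1, 0.4]
gripper_width: 0.0872
```

```bash
python3 ang.py e; python3 - <<'E'
from h import *
a=[]
for n,(x,y,W,H) in(('top',(190,125,80,90)),('side',(180,195,100,70))):
    s=snapshot(n); a.append(cv2.resize(s['image'][y:y+H,x:x+W],(400,450),interpolation=2))
    if n=='top': a.append(cv2.resize(s['image'][100:250,90:340],(0,0),fx=1.6,fy=1.6))
    old=np.load(n+'.npy',allow_pickle=True).item()['image']; print(n,'green',blobs(mask(old,'green'),1),blobs(mask(s['image'],'green'),1))
b=np.zeros((800-450-110,800,3),np.uint8); b[:240,:400]=a[1][:240,:400]; save('e',np.vstack([np.hstack([a[0],a[2]])[:360],b]))
E
```

```text
wrist yellow 102 r 0.07911752087948638 ang 14.558328690597326
wrist green 73 r 0.0935461941625903 ang 13.160567820585987
top yellow 31 r 0.07344668336089015 ang 15.155111156928722
top green 33 r 0.09335201296366892 ang 14.96230330940479
top green [([218, 139, 5, 10, 38], [220.0, 143.7])] [([218, 139, 5, 9, 34], [220.0, 143.2])]
side green [([199, 216, 9, 12, 51], [203.5, 219.8])] [([199, 216, 8, 12, 47], [203.2, 219.8])]
```

View pics/e.png

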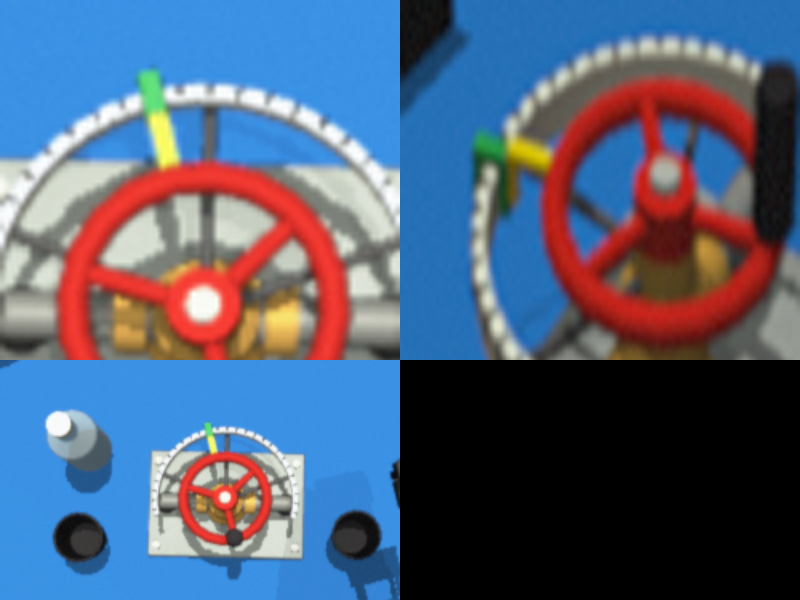

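The pointer stands at the clip at (155,100) in the crop. The clip, pots and bottle have not moved and the arm is clear. Handing in.

```bash
python3 -c "
from bench import sign_off
print(sign_off())"
```

```text
the job is handed in; nothing more can be done
None
```

The valve is reset and the job is handed in, about 17 s in on the robot's clock; sign-off gives no verdict.

- **Closing:** I wound the wheel clockwise by its handle onto the seat. The highest push I read was 13.4 N at the handle. That puts the washer at about 0.13 rad by force and 0.14 rad by angle, held for about 1 s.
- **Setting:** I opened the wheel until the pointer met the clip, released with the jaws opening radially, and backed the arm away.
- **Last checks:** The top camera put the pointer at 15.2° and the clip at 15.0°, unchanged by letting go, and the side view agreed. The clip is at the same pixels as at the start. The pots and bottle look unmoved, and the wrist force is near zero.
- **Disagreement:** The last wrist-camera reading put the pointer 1.4° from the clip (14.6° against 13.2°). I put less weight on it because it was an oblique view and depends on an assumed clip height.

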